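# Stand the clip photo holder up on its kickstand

## Task

The steel clip photo holder is leaning face-in against one of the wooden boxes. Swing its folded kickstand all the way out, then stand the holder up on that kickstand in the middle of the cork mat, square to the mat, with the photo facing out to the room (away from the robot).

Things in the scene. Friction and masses are not known exactly. Their poses are not given: they have to be found in the camera images.
- holder_clip (a point): Centre of the dark steel spring clip (16 mm thick in x, 44 wide in y, 28 high in z) atop the photo holder: lift by it. Own z runs up the panel, +x is the face, -x the back. Panel 100 wide, 120 high; bottom edge 122 mm below the clip centre, x -5 to +5. 0.37 kg. Leans 22 degrees, top away from the robot, face on a fixed box 55 high whose two toe brackets, 10 high, hold its foot. The other box's panel has no clip.
- stand_tab (a point): Centre of the steel roller grip on an arm behind the kickstand: a cylinder 16 mm across, 16 long (along y), free to spin about y; pinch its flat ends from above and lead it. 26 mm out from the leg. Axes as the clip's, turned with the stand. Hinge line parallel to y, 28 mm from here along own +x, 20 along own +z; it is 9 mm behind (-x) and 44 below the clip centre in clip axes.
- stand (a joint): Kickstand angle, rad: 0 folded on the back, 0.7 fully out at its stop; starts at 0 to 0.12. Opening swings the foot off the back and the grip up. Stiff hinge (0.022 N m), stays where left. Fully out, the holder stands leaning back 19 degrees, foot 52 mm behind the bottom edge, clip centre 117 mm above the surface and 10 mm behind the footprint's centre.
- mat: Cork mat fixed on the shelf, 120 mm deep (own x), 150 mm wide (own y), 4 mm thick; origin at the centre of its underside. Its +x points roughly away from the robot, out to the room.
Mind the look-alikes: they are no part of the job. What is shaped like the part that bears holder_clip but orange or pink is not meant.

How it is judged:
On the way:
1. the kickstand is swung out (at least 0.5 of its 0.7 rad) (value of joint stand above 0.5 rad), for 0.2 s.
At the end, for the whole second after the job is handed in: The kickstand is out by at least 0.5 rad and the holder stands on it, leaning back 10 to 30 degrees, its clip centre 105 to 132 mm high and within 38 mm (seen from above) of the mat's centre, square to the mat within 17 degrees, kickstand on the mat's robot side, so that the photo faces the room (value of joint stand above 0.5 rad and angle between holder_clip's own z axis and vertical between 0.17 and 0.52 rad and height (world z) of holder_clip between 0.105 and 0.132 m and horizontal distance between holder_clip and mat below 0.038 m and angle between the y axis of holder_clip and the y axis of mat, either way round below 0.3 rad and x of stand_tab in the frame of mat below 0 m); the robot touches nothing.
It also fails if it takes over 48 s, if anything falls off the work surface, if the arm or the gripper's body presses on something with over 40 N, if the wrist force passes 120 N, or if a joint passes its speed limit or range.

## Robot

A 6-joint arm with a two-finger parallel gripper is mounted at the origin on the work surface. World frame = base frame: x ahead of the robot, y to its left, z up, the work surface at z = 0. Lengths are in m, angles in rad, forces in N, time in s.
With the tool pointing down it reaches from about 0.425 to 0.95 m from the base axis. Payload 3.5 kg.
Tool frame: the origin (TCP) lies on the centre line of the jaws, within the pads' length; the fingertips stand 14 mm ahead of it and the grasp point (between the pads) lies 5 mm behind it (ctrl.finger_overhang is the distance from the TCP to the fingertips, in m); z points along the fingers, y is the line along which they close (so a half turn about z gives the same grasp; the last joint's range is limited). The gripper opens to 85 mm and grips with 20 to 120 N. Pads are 22 mm wide; open, the fingers measure 114 mm over their backs; the gripper's body (76 mm by 85 mm) begins 54 mm behind the grasp point. The pads swing forward as they close: fully open they stand 13 mm farther back than shut.
Start: joints at [-1.298, 0.286, 1.577, -0, 1.279, -0.15], TCP at [0.277, -0.616, 0.245] pointing down, gripper open.
Joint ranges: [-2.77, 2.77], [-0.9, 2.22], [0.21, 2.48], [-1.53, 4.67], [0.24, 2.81], [-2.84, 2.84]. Speed limits (rad/s): [2.79, 2.79, 3.14, 3.14, 3.14, 3.14].

## Interface

Orientations are given as a unit quaternion [x, y, z, w].
In Python, from plant import ctrl gives the robot as it stands.
- The arm moves only by the tool send_rows, never from a script. Its argument "moves" is text: rows parted by semicolons, each of 7 numbers parted by spaces: the turn, a rotation vector about the tool's x, y, z in units of 360 degrees (1.0 is 360 degrees), then the shift along the tool's x, y, z in units of 20 cm (1.0 is 20 cm), then the gripper's target within -1 to 1 (fully open at 1, half-way at 0, shut at -1). A call has 1 to 12 rows; each row is the pose to reach, as a shift and turn from the pose commanded when the call began, along the tool's axes at that moment, turning the shorter way round; what a row does not reach only later rows make up. A row lasts 1/8 s, in which the tool goes at most 62.5 mm and 10.7 degrees, less where a joint would pass 70% of its speed; a pose out of reach is approached as far as the arm can. A call with a number of a shift or a turn outside -1 to 1 is refused whole. A call with a gripper value outside its range is refused whole. The fingers move at their own pace and stop on an object; "newtons" is the grip in N (left out, the last holds). Time passes only in rows, so rows that repeat a pose let the fingers close. It gives the time, the measured TCP pose, the force, the opening and the grip force at its end, in the units of the state.
- ctrl.get_state(): the state, without advancing time (a new reading comes with each control period).
- ctrl.read_camera(name): name is "scene" or "top" or "wrist"; returns a dict with "image" (420x560x3 uint8, red, green, blue), "fovy" (degrees; the focal length in pixels is half the picture's height over the tangent of half this angle, whatever the lens; pixels are square), "cx", "cy" (the principal point, pixels), "distortion" ([k1, k2, p1, p2, k3] as OpenCV has them; the pictures are not rectified), "extrinsics" (4x4, takes a point from camera to world coordinates). Camera axes: x right, y up, looking along -z (the intrinsics and any distortion apply to the point x, -y, -z); pixel columns grow to the right and rows downward; lengths in m; the calibration is good to about 2 mm. A picture is of the moment at which its call begins. There is no depth.
- ctrl.sign_off(): hands the job in; it is judged then, once.
The state is a dict: "time": time; "qpos": joint angles; "dq": joint speeds; "joint_efforts": joint torques, N m; "eef_pos": TCP position; "tcp_rot": TCP orientation; "contact_force": force on the tool from outside, world axes, zero at the start; "wrist_torque": the same for the moment, N m; "opening": opening from 0.0 (shut) to 1.0 (fully open); "finger_force": force on a finger pad.
Only numpy, scipy, OpenCV 4.12 (cv2) and the standard library are available. Lean on these libraries where they do the work, as an engineer would, in place of code of your own. Each camera call takes 0.05 s, during which the arm holds its last target. There are 200 camera calls.

## Working session

There is one attempt and no reset: what is moved stays moved. The work goes in short steps, Python scripts to look and compute and a tool call to move; the robot and the scene stay as the last step left them, time stands still between calls to the robot, and variables do not carry over. Pictures are saved under pics/ and viewed, at most 11 in all, crops included, and the job is handed in when it is done.

Besides the shell and the picture viewer there is one more tool, called after "Request:" as name(argument=value, ...), one argument or row to a line, values as JSON. send_rows: Moves the arm, as the interface text tells. Its arguments: {"type":"object","properties":{"moves":{"type":"string"},"newtons":{"type":"number"}},"required":["moves"]}

```bash
mkdir -p pics; cat > h.py <<'E'
import numpy as np, cv2
from scipy.spatial.transform import Rotation as R
from plant import ctrl
def cam(n,fn=None):
    c=ctrl.read_camera(n)
    if fn: cv2.imwrite('pics/'+fn,c['image'][:,:,::-1])
    return c
def K(c):
    f=c['image'].shape[0]/2/np.tan(np.radians(c['fovy'])/2)
    return np.array([[f,0,c['cx']],[0,f,c['cy']],[0,0,1.]])
def ray(c,u,v):
    p=cv2.undistortPoints(np.array([[[u,v]]],float),K(c),np.array(c['distortion'],float))[0,0]
    E=np.array(c['extrinsics']); d=E[:3,:3]@np.array([p[0],-p[1],-1]); return E[:3,3],d/np.linalg.norm(d)
def plane(c,u,v,z):
    o,d=ray(c,u,v); return o+d*(z-o[2])/d[2]
def tri(rs):
    A=np.zeros((3,3));b=np.zeros(3)
    for o,d in rs:
        M=np.eye(3)-np.outer(d,d);A+=M;b+=M@o
    p=np.linalg.solve(A,b); return p,[np.linalg.norm((np.eye(3)-np.outer(d,d))@(p-o)) for o,d in rs]
def proj(c,P):
    E=np.array(c['extrinsics']); q=(np.atleast_2d(P)-E[:3,3])@E[:3,:3]; q=q*[1,-1,-1]
    return cv2.projectPoints(q,np.zeros(3),np.zeros(3),K(c),np.array(c['distortion'],float))[0][:,0]
E
python3 - <<'E'
from h import *
for n in ['scene','top']:
    c=cam(n,n+'0.png'); print(n,c['fovy'],np.round(c['extrinsics'],3).tolist())
s=ctrl.get_state();print(s)
E
```

```text
scene 50.610905218039534 [[0.77, -0.35, 0.534, 1.129], [0.638, 0.443, -0.629, -0.743], [-0.017, 0.825, 0.565, 0.685], [0.0, 0.0, 0.0, 1.0]]
top 43.07411433432314 [[-0.021, 0.996, -0.083, 0.466], [-1.0, -0.022, -0.015, -0.058], [-0.016, 0.083, 0.996, 1.154], [0.0, 0.0, 0.0, 1.0]]
{'time': 0.1, 'qpos': array([-1.29801720e+00,  2.87138878e-01,  1.57806090e+00,  1.50016490e-05,
        1.27859832e+00, -1.49969881e-01]), 'dq': array([-0.00042152, -0.00106782, -0.00256241, -0.0007408 ,  0.00107345,
        0.00179193]), 'joint_efforts': array([ 1.13703300e-03, -4.07294261e+01, -2.93699634e+01, -1.01872504e-04,
        3.42228042e-03,  1.00122168e-05]), 'eef_pos': array([ 0.27682348, -0.61499392,  0.24402785]), 'tcp_rot': array([ 9.77743323e-01,  2.09801761e-01, -6.05027154e-05, -1.10108436e-03]), 'contact_force': array([-0.87268547,  0.57933199,  0.92646418]), 'wrist_torque': array([-0.02928133, -0.02086681,  0.03307953]), 'finger_force': 0.0, 'opening': 0.9966465107822544}
```

View pics/scene0.png

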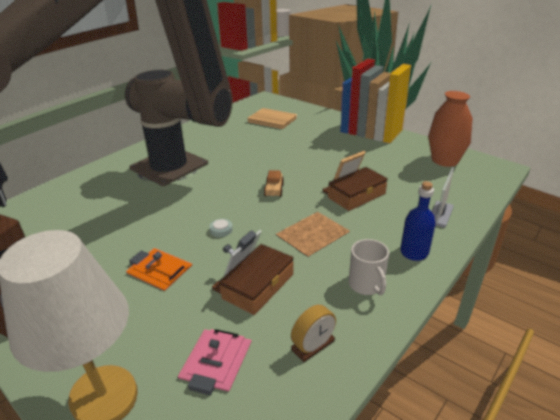

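View pics/top0.png

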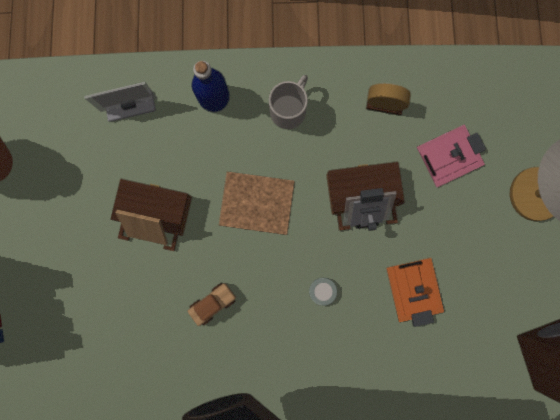

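Candidates, by top-view pixel:
- Steel holder at (370,205), leaning on a dark box and carrying a dark clip. This is the choice.
- Orange look-alike, lying flat, at (415,290).
- Pink look-alike, lying flat, at (450,155).
- Wooden panel on the other box at (145,225), with no clip.
- Grey stand at (125,100).

The mat is at (257,203). Next I'll check the choice in a close crop.

```bash
python3 - <<'E'
from h import *
a=cv2.imread('pics/top0.png')[150:245,315:420]; b=cv2.imread('pics/scene0.png')[215:310,200:305]
o=np.hstack([cv2.resize(a,(400,362),interpolation=cv2.INTER_CUBIC),cv2.resize(b,(400,362),interpolation=cv2.INTER_CUBIC)])
cv2.imwrite('pics/crop1.png',o)
c=cam('top')
hsv=cv2.cvtColor(c['image'],cv2.COLOR_RGB2HSV)
m=cv2.inRange(hsv,(5,80,60),(20,255,255)); m[:150]=0;m[260:]=0;m[:,:205]=0;m[:,310:]=0
m=cv2.morphologyEx(m,cv2.MORPH_CLOSE,np.ones((5,5)))
ct=max(cv2.findContours(m,0,2)[0],key=cv2.contourArea); bx=cv2.boxPoints(cv2.minAreaRect(ct));print(bx)
P=np.array([plane(c,u,v,0.004) for u,v in bx]);print(P.round(4),P.mean(0),np.linalg.norm(np.diff(P,axis=0),axis=1))
for i in range(3): print(np.degrees(np.arctan2(*(P[i+1]-P[i])[1::-1])))
E
```

```text
[[218.3353  224.93051]
 [225.89816 170.72998]
 [294.26474 180.2695 ]
 [286.70187 234.47003]]
[[ 0.5443  0.0819  0.004 ]
 [ 0.663   0.064   0.004 ]
 [ 0.6384 -0.0852  0.004 ]
 [ 0.5205 -0.0661  0.004 ]] [ 0.59154286 -0.0013715   0.004     ] [0.12001265 0.15121029 0.11944547]
-8.599684705668208
-99.36825518067094
170.77546933586183
```

View pics/crop1.png

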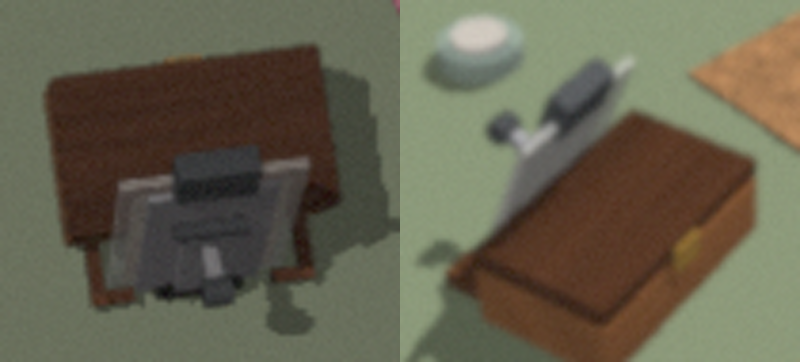

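The crop shows the grey panel with its dark clip (top ≈(372,196), scene ≈(247,239)) and the roller grip on its arm (top ≈(372,226), scene ≈(227,248)). It is the right one. Now I'll triangulate.

```bash
python3 - <<'E'
from h import *
t=cam('top');s=cam('scene')
for n,a,b in [('clip',(372,196),(246.9,238.6)),('tab',(372,226.1),(227,248.3))]:
    print(n,tri([ray(t,*a),ray(s,*b)]))
    print('plane',plane(t,*a,0.115 if n=='clip' else 0.07), plane(s,*b,0.115 if n=='clip' else 0.07))
# panel's box top edge yaw
A=plane(t,315+50/3.81,150+88/3.81,.055);B=plane(t,315+317/3.81,150+48/3.81,.055);d=A-B;print('box yaw',np.degrees(np.arctan2(-d[0],d[1])),np.linalg.norm(d))
print(ctrl.get_state()['tcp_rot'],R.from_quat(ctrl.get_state()['tcp_rot']).as_matrix().round(3))
E
```

```text
clip (array([ 0.58837014, -0.2325481 ,  0.11904333]), [np.float64(0.0022696319227137767), np.float64(0.0022696319227137247)])
plane [ 0.58724344 -0.23485011  0.115     ] [ 0.58620726 -0.22736992  0.115     ]
tab (array([ 0.53134244, -0.23974857,  0.06894926]), [np.float64(0.0009611753040305607), np.float64(0.0009611753040306486)])
plane [ 0.53062179 -0.24027681  0.07      ] [ 0.53309802 -0.23997833  0.07      ]
box yaw 7.423395252174333 0.1491710275981443
[ 9.77736210e-01  2.09837056e-01 -2.50078651e-05 -5.60089078e-04] [[ 0.912  0.41  -0.   ]
 [ 0.41  -0.912  0.001]
 [ 0.    -0.001 -1.   ]]
```

```bash
cat >> h.py <<'E'
def down(a,tilt=0,axis_yaw=0):
    """tool-x heading a deg; tilt deg about horizontal axis = y of heading axis_yaw (positive: top of tool leans to +x)"""
    a=np.radians(a); z=np.array([0,0,-1.]); x=np.array([np.cos(a),np.sin(a),0]); M=np.c_[x,np.cross(z,x),z]
    q=np.radians(axis_yaw); return R.from_rotvec(np.radians(tilt)*np.array([-np.sin(q),np.cos(q),0])).as_matrix()@M
def step(p,Rt):
    s=ctrl.get_state(); R0=R.from_quat(s['tcp_rot']).as_matrix()
    print('turn',(R.from_matrix(R0.T@Rt).as_rotvec()/2/np.pi).round(4),'shift',(R0.T@(np.array(p)-s['eef_pos'])/.2).round(4),'t',round(s['time'],2))
E
python3 - <<'E'
from h import *
step([.531,-.24,.19],down(7.5))
E
```

```text
turn [-0.0002 -0.      0.0465] shift [ 1.9284 -1.1895  0.2749] t 0.25
```

Request:
send_rows(
  moves="0 0 0.0465 0.3 -0.2 0 1;0 0 0.0465 0.6 -0.4 0 1;0 0 0.0465 0.9 -0.55 0 1;0 0 0.0465 0.98 -0.6 0 1;0 0 0.0465 0.98 -0.6 0 1",
)

```text
time: 0.88
eef_pos: [0.408, -0.4233, 0.2454]
tcp_rot: [0.998, 0.067, 0.0, -0.0]
contact_force: [-0.4, 0.2, -0.4]
opening: 1.0
finger_force: 0.0
```

```bash
python3 - <<'E'
from h import *
step([.525,-.241,.19],down(7.5))
E
```

```text
turn [-0.     -0.      0.0006] shift [ 0.7022 -0.8244  0.2772] t 0.88
```

Request:
send_rows(
  moves="0 0 0 0.25 -0.3 0 1;0 0 0 0.5 -0.6 0.1 1;0 0 0 0.7 -0.82 0.2 1;0 0 0 0.7 -0.82 0.25 1;0 0 0 0.7 -0.82 0.25 1;0 0 0 0.7 -0.82 0.25 1",
)

```text
time: 1.62
eef_pos: [0.5238, -0.2463, 0.1958]
tcp_rot: [0.998, 0.065, 0.0, 0.001]
contact_force: [0.4, -0.2, 0.5]
opening: 0.999
finger_force: 0.0
```

```bash
python3 - <<'E'
from h import *
c=cam('wrist','w1.png')
H=R.from_euler('z',7.5,degrees=True).as_matrix()@R.from_euler('y',22,degrees=True).as_matrix()
clip=np.array([.588,-.2325,.116]); tab=clip+H@[-.037,0,-.064]
print(tab,proj(c,[clip,tab,clip+H@[0,.05,-.002],clip+H@[0,-.05,-.002]]).round(1)); print(ctrl.get_state()['eef_pos'])
E
```

```text
[ 0.53021797 -0.24010715  0.07052068] [[268.4 108.5]
 [270.6 189.7]
 [181.6 110.5]
 [355.7 110.2]]
[ 0.5237754  -0.24669443  0.19622507]
```

View pics/w1.png

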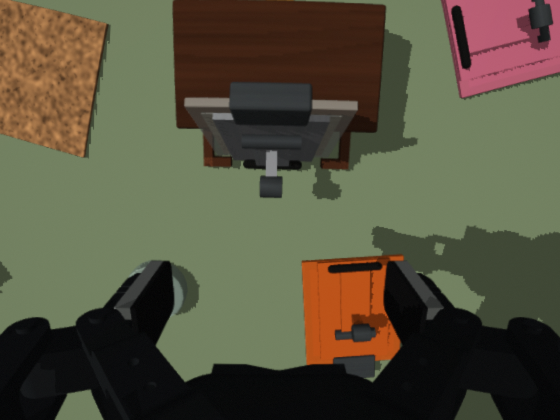

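The wrist view shows the roller at (271,186), predicted (271,190), and the clip at (271,104). The yaw lines up. Tab ≈ (0.532, -0.241, 0.071).

```bash
python3 - <<'E'
from h import *
step([.532,-.241,.066],down(7.5))
E
```

```text
turn [ 0.0002 -0.0001 -0.0003] shift [ 0.0439 -0.0239  0.6511] t 1.68
```

Request:
send_rows(
  moves="0 0 0 0.044 -0.024 0.15 1;0 0 0 0.044 -0.024 0.35 1;0 0 0 0.044 -0.024 0.5 1;0 0 0 0.044 -0.024 0.6 1;0 0 0 0.044 -0.024 0.65 1;0 0 0 0.044 -0.024 0.65 1;0 0 0 0.044 -0.024 0.65 0;0 0 0 0.044 -0.024 0.65 -0.5;0 0 0 0.044 -0.024 0.65 -1;0 0 0 0.044 -0.024 0.65 -1;0 0 0 0.044 -0.024 0.65 -1;0 0 0 0.044 -0.024 0.65 -1",
  newtons=20,
)

```text
time: 3.18
eef_pos: [0.5322, -0.239, 0.0657]
tcp_rot: [0.998, 0.065, 0.0, 0.0]
contact_force: [-0.6, 0.8, 2.7]
opening: 0.179
finger_force: 24.0
```

```bash
python3 - <<'E'
from h import *
c=cam('wrist','w2.png');s=ctrl.get_state();print(s['eef_pos'],s['opening'],s['finger_force'],s['contact_force'],s['time'])
E
```

```text
[ 0.53217352 -0.23903762  0.06565067] 0.1823482533255958 24.021736979484558 [-1.3483613   0.97984965  2.00121468] 3.225
```

View pics/w2.png

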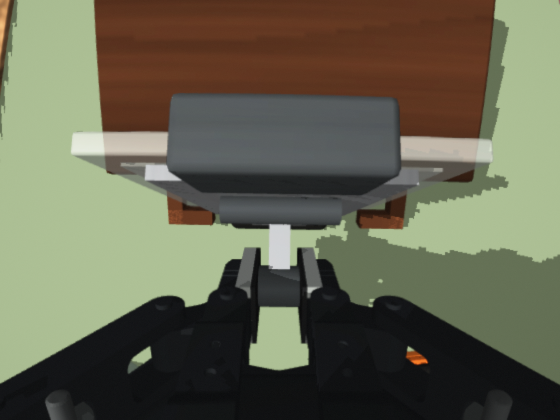

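Roller pinched, centred between the pads at (280,287), opening about 15 mm. Next I lead it up along the arc.

Request:
send_rows(
  moves="0 0 0 -0.002 0 -0.012 -1;0 0 0 -0.004 0 -0.025 -1;0 0 0 -0.005 0 -0.037 -1;0 0 0 -0.004 0 -0.05 -1;0 0 0 -0.003 0 -0.06 -1;0 0 0 -0.001 0 -0.07 -1;0 0 0 0.002 0 -0.08 -1;0 0 0 0.005 0 -0.09 -1;0 0 0 0.005 0 -0.09 -1",
)

```text
time: 4.35
eef_pos: [0.5329, -0.2388, 0.0835]
tcp_rot: [0.998, 0.065, -0.0, -0.0]
contact_force: [-0.8, 0.1, 0.6]
opening: 0.186
finger_force: 23.9
```

```bash
python3 - <<'E'
from h import *
c=cam('wrist','w3.png');s=ctrl.get_state();print(s['eef_pos'],s['opening'],s['finger_force'],s['contact_force'],s['time'])
E
```

```text
[ 0.53286404 -0.23877374  0.08350236] 0.17991922007371824 23.93350839614868 [-0.64089318 -0.16986458  1.53141456] 4.4
```

View pics/w3.png

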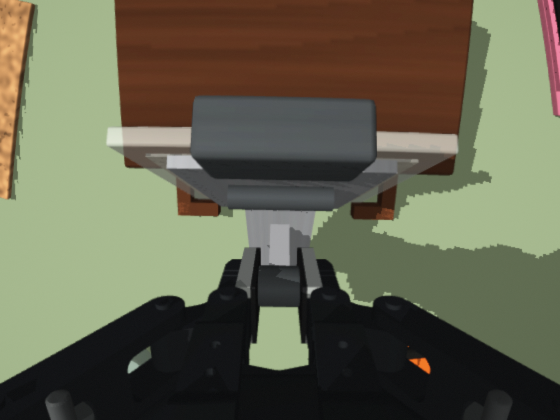

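The leg has swung out and the panel hasn't moved. I'll go on to the stop in small steps.

Request:
send_rows(
  moves="0 0 0 0.003 0 -0.008 -1;0 0 0 0.006 0 -0.016 -1;0 0 0 0.009 0 -0.024 -1;0 0 0 0.009 0 -0.024 -1",
)

```text
time: 4.9
eef_pos: [0.5348, -0.2385, 0.0883]
tcp_rot: [0.998, 0.065, -0.0, -0.0]
contact_force: [-2.0, -0.6, 0.9]
opening: 0.179
finger_force: 24.0
```

Request:
send_rows(
  moves="0 0 0 0.003 0 -0.005 -1;0 0 0 0.005 0 -0.01 -1;0 0 0 0.005 0 -0.01 -1",
)

```text
time: 5.28
eef_pos: [0.5354, -0.2383, 0.0896]
tcp_rot: [0.998, 0.065, -0.0, -0.0]
contact_force: [-2.1, -0.5, -2.4]
opening: 0.182
finger_force: 23.6
```

```bash
python3 - <<'E'
from h import *
c=cam('wrist','w4.png');s=ctrl.get_state();print(s['eef_pos'],s['opening'],s['finger_force'],s['contact_force'],s['time'])
E
```

```text
[ 0.53541429 -0.23832663  0.08959023] 0.18332548995028475 23.593860268592834 [-2.88997684 -1.08323164 -3.32967234] 5.325
```

View pics/w4.png

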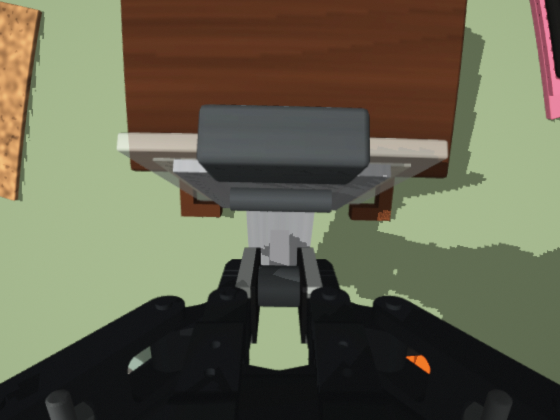

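The force of -3 N shows the stop is reached, and the panel is still seated. Now I release and rise.

Request:
send_rows(
  moves="0 0 0 0 0 0.005 -0.4;0 0 0 0 0 0.005 0.2;0 0 0 0 0 0.005 0.6;0 0 0 0 0 0.005 0.6;0 0 0 -0.05 0 -0.15 0.6;0 0 0 -0.05 0 -0.4 0.6;0 0 0 -0.05 0 -0.55 0.6;0 0 0 -0.05 0 -0.55 0.6",
)

```text
time: 6.32
eef_pos: [0.5275, -0.2408, 0.2038]
tcp_rot: [0.998, 0.065, 0.003, 0.002]
contact_force: [0.1, -0.2, -0.5]
opening: 0.8
finger_force: 0.0
```

```bash
python3 - <<'E'
from h import *
c=cam('wrist','w5.png');t=cam('top');s=cam('scene')
H=R.from_euler('z',7.5,degrees=True).as_matrix()@R.from_euler('y',22,degrees=True).as_matrix()
for clip in ([.588,-.234,.116],):
  clip=np.array(clip)
  for z in (.014,-.014):
    print(proj(c,[clip+H@[x,y,z] for x,y in ((.008,.022),(.008,-.022),(-.008,-.022),(-.008,.022))]).round(1).tolist())
print(proj(c,[clip+H@[-.043,0,-.041]]))
im=c['image'];g=cv2.cvtColor(im,cv2.COLOR_RGB2HSV)[:,:,2]
cv2.imwrite('pics/w5c.png',cv2.resize(im[50:260,130:410,::-1],(800,600),interpolation=cv2.INTER_CUBIC))
E
```

```text
[[240.0, 94.8], [318.9, 94.9], [319.5, 122.3], [239.5, 122.3]]
[[244.4, 112.9], [313.9, 112.9], [314.3, 137.3], [244.1, 137.3]]
[[279.01993882 198.19054526]]
```

View pics/w5c.png

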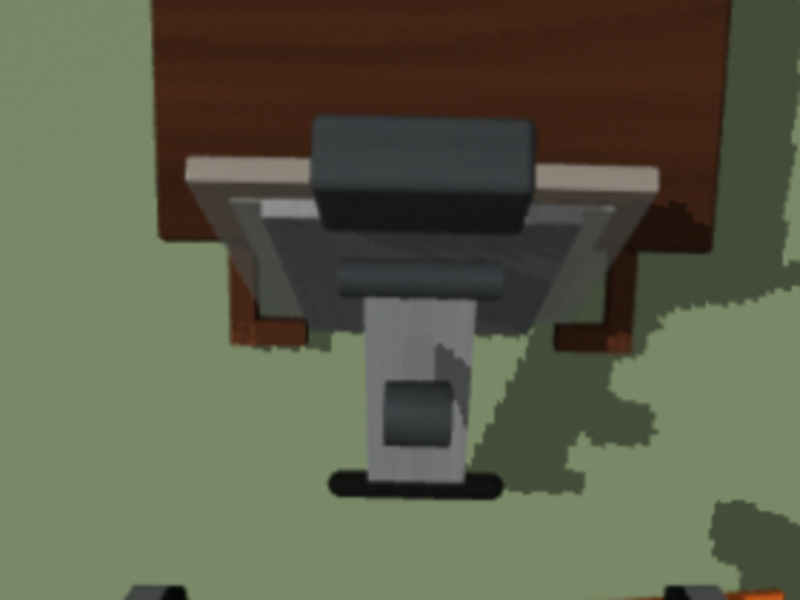

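The crop shows the stand fully out, with the clip about 2.5 mm farther in x than assumed and the yaw about 6.5°. Now the pre-grasp, aligned with the clip.

```bash
cat >> h.py <<'E'
def hold(yaw,lean): # holder matrix; lean>0: top toward +x
    return R.from_euler('z',yaw,degrees=True).as_matrix()@R.from_euler('y',lean,degrees=True).as_matrix()
def tool(H): return np.c_[H[:,1],H[:,0],-H[:,2]]
E
python3 - <<'E'
from h import *
H=hold(6.5,22);clip=np.array([.5905,-.234,.116])
step(clip+H@[0,0,.087],tool(H))
E
```

```text
turn [ 0.0478 -0.0474 -0.2439] shift [0.4905 0.0197 0.0075] t 6.47
```

Request:
send_rows(
  moves="0.024 -0.024 -0.122 0.25 0.02 -0.1 1;0.048 -0.047 -0.244 0.49 0.02 0 1;0.048 -0.047 -0.244 0.49 0.02 0 1;0.048 -0.047 -0.244 0.49 0.02 0 1;0.048 -0.047 -0.244 0.49 0.02 0 1;0.048 -0.047 -0.244 0.49 0.02 0 1;0.048 -0.047 -0.244 0.49 0.02 0 1;0.048 -0.047 -0.244 0.49 0.02 0 1;0.048 -0.047 -0.244 0.49 0.02 0 1;0.048 -0.047 -0.244 0.49 0.02 0 1;0.048 -0.047 -0.244 0.49 0.02 0 1;0.048 -0.047 -0.244 0.49 0.02 0 1",
)

```text
time: 7.98
eef_pos: [0.6233, -0.2311, 0.1997]
tcp_rot: [0.654, 0.732, -0.141, -0.127]
contact_force: [0.4, -0.1, -0.3]
opening: 0.996
finger_force: 0.0
```

```bash
python3 - <<'E'
from h import *
H=hold(6.5,22);clip=np.array([.5905,-.234,.116])
step(clip+H@[0,0,-.003],tool(H))
c=cam('wrist','w6.png');print(ctrl.get_state()['qpos'])
print(proj(c,[clip+H@[x,y,.014] for x,y in ((.008,.022),(.008,-.022),(-.008,-.022),(-.008,.022))]).round(1).tolist())
E
```

```text
turn [ 0.0004 -0.0002 -0.0001] shift [0.0036 0.0031 0.4648] t 7.97
[-0.43814912  0.48356253  1.43441452 -0.19540854  1.55360192 -0.51475952]
[[294.2, 183.9], [293.3, 253.5], [267.4, 253.6], [266.7, 183.9]]
```

View pics/w6.png

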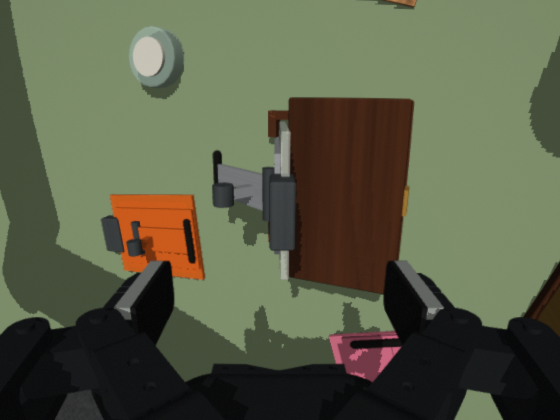

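The view shows the clip edge-on between the fingers at (283,213), about 1.5 mm off in x and 3 mm off in y. I'll correct, descend and grip.

Request:
send_rows(
  moves="0 0 0 0.018 0.01 0.1 1;0 0 0 0.018 0.01 0.25 1;0 0 0 0.018 0.01 0.36 1;0 0 0 0.018 0.01 0.43 1;0 0 0 0.018 0.01 0.465 1;0 0 0 0.018 0.01 0.465 1;0 0 0 0.018 0.01 0.465 0;0 0 0 0.018 0.01 0.465 -0.5;0 0 0 0.018 0.01 0.465 -1;0 0 0 0.018 0.01 0.465 -1;0 0 0 0.018 0.01 0.465 -1;0 0 0 0.018 0.01 0.465 -1",
  newtons=50,
)

```text
time: 9.52
eef_pos: [0.5905, -0.2311, 0.1136]
tcp_rot: [0.654, 0.732, -0.141, -0.127]
contact_force: [-0.8, -0.0, 3.4]
opening: 0.177
finger_force: 50.4
```

```bash
python3 - <<'E'
from h import *
s=ctrl.get_state();p=s['eef_pos'];R0=R.from_quat(s['tcp_rot']).as_matrix()
step(p+[0,0,.11],R0)
E
```

```text
turn [0. 0. 0.] shift [ 2.000e-04 -2.050e-01 -5.104e-01] t 9.53
```

Request:
send_rows(
  moves="0 0 0 0 -0.02 -0.05 -1;0 0 0 0 -0.05 -0.125 -1;0 0 0 0 -0.1 -0.25 -1;0 0 0 0 -0.15 -0.375 -1;0 0 0 0 -0.205 -0.51 -1;0 0 0 0 -0.205 -0.51 -1",
)

```text
time: 10.28
eef_pos: [0.5921, -0.2318, 0.2268]
tcp_rot: [0.654, 0.733, -0.14, -0.123]
contact_force: [0.6, 0.5, -4.1]
opening: 0.18
finger_force: 49.7
```

```bash
python3 - <<'E'
from h import *
Hm=hold(-9.2,-19);clip=np.array([.5816,.0002,.121])
s=ctrl.get_state();print(s['contact_force'],s['opening'])
step(clip+[0,-.1,.09],tool(Hm))
step(clip+[0,0,.06],tool(Hm))
E
```

```text
[ 0.58905666  0.47630878 -4.05669025] 0.17983454193967377
turn [-0.1116  0.0015  0.0445] shift [0.6618 0.0491 0.0633] t 10.28
turn [-0.1116  0.0015  0.0445] shift [1.159  0.1561 0.1807] t 10.28
```

Holding it (-4 N of weight). Turn and travel halfway.

Request:
send_rows(
  moves="-0.028 0 0.011 0.16 0.01 0 -1;-0.056 0.001 0.022 0.33 0.02 0.02 -1;-0.084 0.001 0.033 0.5 0.04 0.04 -1;-0.112 0.0015 0.0445 0.66 0.05 0.06 -1;-0.112 0.0015 0.0445 0.66 0.05 0.06 -1;-0.112 0.0015 0.0445 0.66 0.05 0.06 -1",
)

```text
time: 11.02
eef_pos: [0.5796, -0.0992, 0.2072]
tcp_rot: [0.751, 0.64, 0.105, 0.122]
contact_force: [-0.1, -0.1, -4.0]
opening: 0.18
finger_force: 50.1
```

```bash
python3 - <<'E'
from h import *
Hm=hold(-9.2,-19);clip=np.array([.5816,.0002,.121])
step(clip+[0,0,.06]-.003*Hm[:,2],tool(Hm))
E
```

```text
turn [-0.0013 -0.0004  0.    ] shift [ 0.4918 -0.1074  0.1181] t 11.03
```

Request:
send_rows(
  moves="-0.001 0 0 0.15 -0.03 0.03 -1;-0.001 0 0 0.32 -0.07 0.08 -1;-0.001 0 0 0.49 -0.107 0.118 -1;-0.001 0 0 0.49 -0.107 0.118 -1;-0.001 0 0 0.49 -0.107 0.118 -1",
)

```text
time: 11.65
eef_pos: [0.5847, -0.0015, 0.18]
tcp_rot: [0.751, 0.639, 0.108, 0.126]
contact_force: [0.3, -1.0, -5.1]
opening: 0.176
finger_force: 50.1
```

```bash
python3 - <<'E'
from h import *
Hm=hold(-9.2,-19);clip=np.array([.5816,.0002,.125])
step(clip-.003*Hm[:,2],tool(Hm))
s=cam('scene');t=cam('top')
a=cv2.resize(s['image'][160:300,210:390],(450,350)); b=cv2.resize(t['image'][130:260,180:340],(430,350))
cv2.imwrite('pics/p1.png',cv2.resize(np.hstack([a,b]),(800,318))[:,:,::-1]); print(ctrl.get_state()['eef_pos'])
E
```

```text
turn [ 0.0003 -0.0003 -0.0001] shift [ 0.0052 -0.1059  0.2692] t 11.65
[ 0.58450421 -0.00184794  0.18011299]
```

View pics/p1.png

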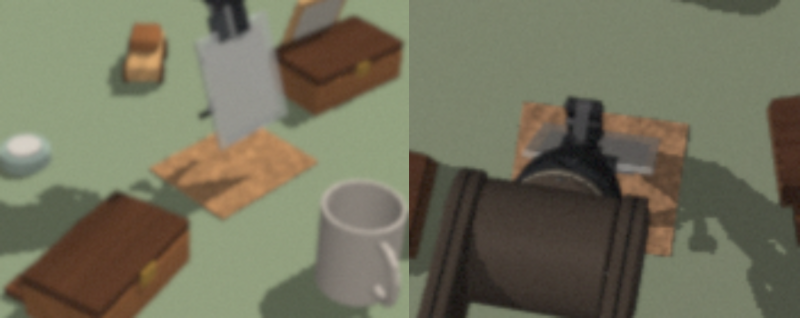

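The holder hangs over the mat, square to it, with its face to the room. Lowering.

Request:
send_rows(
  moves="0 0 0 0.005 -0.03 0.08 -1;0 0 0 0.005 -0.06 0.15 -1;0 0 0 0.005 -0.09 0.22 -1;0 0 0 0.005 -0.106 0.269 -1;0 0 0 0.005 -0.106 0.269 -1",
)

```text
time: 12.38
eef_pos: [0.5812, 0.001, 0.1208]
tcp_rot: [0.751, 0.639, 0.108, 0.125]
contact_force: [-0.0, 0.1, -4.7]
opening: 0.176
finger_force: 50.1
```

Request:
send_rows(
  moves="0 0 0 0 -0.003 0.01 -1;0 0 0 0 -0.003 0.01 -1",
)

```text
time: 12.62
eef_pos: [0.5817, 0.001, 0.1199]
tcp_rot: [0.751, 0.639, 0.108, 0.126]
contact_force: [-0.6, -0.0, -3.5]
opening: 0.178
finger_force: 50.3
```

Request:
send_rows(
  moves="0 0 0 0 -0.002 0.005 -1;0 0 0 0 -0.003 0.01 -1;0 0 0 0 -0.003 0.01 -1",
)

```text
time: 13.0
eef_pos: [0.5827, 0.0009, 0.1196]
tcp_rot: [0.751, 0.639, 0.109, 0.127]
contact_force: [-3.8, 1.7, 4.7]
opening: 0.18
finger_force: 51.6
```

Request:
send_rows(
  moves="0 0 0 0 -0.002 0.005 -1;0 0 0 0 -0.003 0.01 -1;0 0 0 0 -0.003 0.01 -1",
)

```text
time: 13.38
eef_pos: [0.5842, 0.0008, 0.1195]
tcp_rot: [0.751, 0.639, 0.111, 0.128]
contact_force: [-4.4, 2.3, 10.0]
opening: 0.178
finger_force: 52.4
```

Contact reached. I'll ease back about 1.5 mm, then open gently.

Request:
send_rows(
  moves="0 0 0 0 0.002 -0.007 -1;0 0 0 0 0.002 -0.007 -1;0 0 0 0 0.002 -0.007 -0.55;0 0 0 0 0.002 -0.007 -0.5;0 0 0 0 0.002 -0.007 -0.3;0 0 0 0 0.002 -0.007 -0.1;0 0 0 0 0.002 -0.007 -0.1;0 0 0 0 0.002 -0.007 -0.1",
  newtons=20,
)

```text
time: 14.38
eef_pos: [0.5813, 0.001, 0.1165]
tcp_rot: [0.751, 0.639, 0.108, 0.125]
contact_force: [0.3, 0.4, 0.3]
opening: 0.451
finger_force: 0.0
```

Request:
send_rows(
  moves="0 0 0 0 0 -0.05 -0.1;0 0 0 0 0 -0.12 -0.1;0 0 0 0 0 -0.25 -0.1;0 0 0 0 0 -0.45 -0.1;0 0 0 0 0 -0.7 -0.1;0 0 0 0 0 -0.7 -0.1",
)

```text
time: 15.12
eef_pos: [0.5381, 0.0078, 0.2561]
tcp_rot: [0.75, 0.638, 0.112, 0.13]
contact_force: [-0.3, -0.1, 0.9]
opening: 0.45
finger_force: 0.0
```

```bash
python3 - <<'E'
from h import *
s=cam('scene');t=cam('top');w=cam('wrist')
a=cv2.resize(s['image'][160:300,210:390],(450,350)); b=cv2.resize(w['image'],(467,350))
cv2.imwrite('pics/p2.png',cv2.resize(np.hstack([a,b]),(800,305))[:,:,::-1])
H=hold(-9.2,-19);clip=np.array([.5816,.0002,.121])
P=[clip+H@[0,.05,-.122],clip+H@[0,-.05,-.122],clip+H@[0,.05,-.002],clip+H@[0,-.05,-.002],clip]
print(((proj(s,P)-[210,160])*2.5*.8724).round(),(proj(w,P)*350/420*.8724+[392.6,0]).round())
E
```

```text
[[270. 149.]
 [209. 184.]
 [250.  54.]
 [186.  86.]
 [218.  68.]] [[595.  89.]
 [595. 154.]
 [596.  94.]
 [596. 186.]
 [596. 143.]]
```

View pics/p2.png

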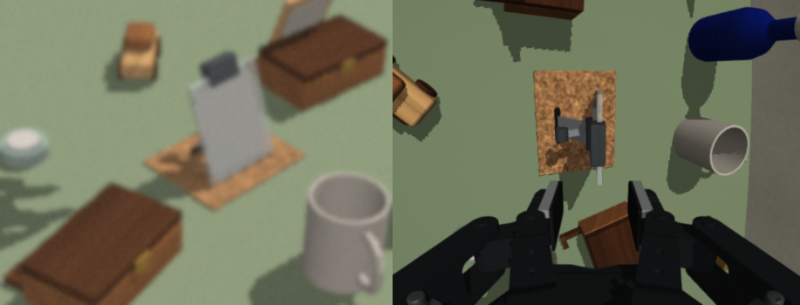

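The holder stands on its kickstand on the mat, with the photo to the room. The clip is at (220,68) in the scene half against (218,68) predicted, and in the wrist half it matches. The gripper is clear.

```bash
python3 -c "
from plant import ctrl
print(ctrl.sign_off())"
```

```text
the job is handed in; nothing more can be done
None
```

I swung the kickstand out to its stop and stood the holder on it on the cork mat. The last pictures showed it square to the mat, photo facing the room and gripper clear; the job was handed in at about 15 s, and no verdict came back.

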